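Clear the stand and put the weld liquids back

ROBOT

A 6-joint arm with a two-finger parallel gripper is mounted at the origin on the work surface. World frame = base frame: x ahead of the robot, y to its left, z up, the work surface at z = 0. Lengths are in m, angles in rad, forces in N, time in s.
With the tool pointing down it reaches from about 0.25 to 0.725 m from the base axis. Payload 4 kg.
Tool frame: the origin (TCP) lies at the very end of the fingers, on their centre line; the grasp point (between the pads) lies 19 mm behind it; z points along the fingers, y is the line along which they close (so a half turn about z gives the same grasp; the last joint's range is limited). The gripper opens to 85 mm and grips with 20 to 120 N. Pads are 22 mm wide; open, the fingers measure 114 mm over their backs; the gripper's body (76 mm by 85 mm) begins 54 mm behind the grasp point. The pads swing forward as they close: fully open they stand 13 mm farther back than shut.
Start: joints at [-1.191, 0.241, 0.005, 1.335, 0, 1.571], TCP at [0.185, -0.464, 0.192] pointing down, gripper open.
Joint ranges: [-2.72, 2.72], [-1.05, 1.87], [-1.09, 1.28], [-1.99, 2.15], [-1.42, 1.44], [-3.14, 3.14]. Speed limits (rad/s): [2.79, 2.79, 3.14, 3.14, 3.14, 3.14].

INTERFACE

Orientations are given as a unit quaternion [x, y, z, w].
In Python, from workcell import bot, vision, workorder, boxes_of gives the robot as it stands.
- The arm moves only by the tool send_rows, never from a script. Its argument "motion" is text: rows parted by semicolons, each of 5 numbers parted by spaces: the closure, from -1 (fully open) to 1 (shut), so that 0 is half open, then the shift along the tool's x, y, z in cm, then the turn about the tool's z in rad. In form: claw x y z twist; .... A call has 1 to 5 rows; each row is the pose to reach, as a shift and turn from the pose commanded when the call began, along the tool's axes at that moment; what a row does not reach only later rows make up. A row lasts 1/10 s, in which the tool goes at most 50 mm and 8.59 degrees, less where a joint would pass 70% of its speed; a pose out of reach is approached as far as the arm can. A call with a gripper value outside its range is refused whole. The fingers move at their own pace and stop on an object; the grip force is fixed at half the most. Time passes only in rows, so rows that repeat a pose let the fingers close. It gives the time, the measured TCP pose, the force, the opening and the grip force at its end, in the units of the state.
- bot.get_obs(): the state, without advancing time (a new reading comes with each control period).
- vision.camera(name): name is "scene" or "top" or "wrist"; returns the picture (384x512x3 uint8, red, green, blue); there is no depth.
- vision.camera_model(name): a dict with "fov_y" (degrees; the focal length in pixels is half the picture's height over the tangent of half this angle, whatever the lens; pixels are square), "cx", "cy" (the principal point, pixels), "world_from_camera" (4x4, takes a point from camera to world coordinates); the wrist camera has in their place "hand_eye" (4x4, takes a point from camera to tool coordinates, whose origin is the TCP and whose axes are the flange's). Camera axes: x right, y down, z forward; pixel columns grow to the right and rows downward; lengths in m; the calibration is good to about 2 mm. A picture is of the moment at which its call begins: read the wrist's pose just before it. camera_model takes no time and is no camera call.
- workorder.job_done(): hands the job in; it is judged then, once.
Trained networks look in the newest picture that a camera, given by its name, has taken for a name from the list of things; names that differ only in an ending like _2 or _b are one class to them, and where a whole thing is asked for, a point or a joint stands for the part that bears it (a point fixed in the world has none). Each returns a list of dicts, best first, with "conf" (0 to 1); they miss things now and then, are a little off and sometimes report something else, mostly with a low value. They report only what shows in the picture. A call takes as long as a camera call.
- boxes_of(camera, target): "rect" ([centre column, centre row, width, height] in pixels, round what is visible of it).
The state is a dict: "clock": time; "joint_pos": joint angles; "joint_vel": joint speeds; "tau": joint torques, N m; "eef_pos": TCP position; "tool_rot": TCP orientation; "ft_force": force on the tool from outside, world axes, zero at the start; "ft_torque": the same for the moment, N m; "grip_width": finger opening in m; "grasp_force": force on a finger pad.
Only numpy, scipy, OpenCV 4.12 (cv2) and the standard library are available. Lean on these libraries where they do the work, as an engineer would, in place of code of your own. Each camera call takes 0.05 s, during which the arm holds its last target. There are 200 camera calls.

TASK

Tidy the welding bench: the red tip basket has been left on the blue stand, so first hang it by its handle on the two-pronged yellow hanger, level, with a prong on each side of the black grip. Then stand the white bottle with the green cap and the amber jar with the black lid upright on the blue stand, each with its whole foot on the plate, beside the tin that is already there. Set all three down gently, without dropping them or tipping them over, and leave everything else where it is.

Things in the scene. Friction and masses are not known exactly. Their poses are not given: they have to be found in the camera images.
- basket: red open-topped box with copper tips inside, 70 (x) x 140 (y) x 60 mm high, with a fixed steel arch handle over it in its y-z plane; origin at the centre of its underside, z up. 0.35 kg
- basket_handle (a point): middle of the basket's handle, 140 mm above the basket's underside: centre of a black grip 16 mm thick (x), 44 mm long (y), 18 mm high. From either end of the grip a round steel bar 10 mm thick runs level on to y = +-66 mm at the same height, then straight down into the box
- hanger: fixed hanger: base plate 120 x 150 mm (x -40 to +80 mm), two posts 14 mm thick at x = +60, y = +-42 mm; from their tops two yellow prongs 10 mm thick run level to -x at y = +-42 mm, axis 190 mm up, to x = -26 mm, then slanting tips rise to 213 mm, ending at x = -37 mm. Nothing joins the prongs or stands above them. Origin on the bench under the middle of the seat
- hanger_seat (a point): where basket_handle ends when the basket hangs properly: 200 mm above the bench, midway between the two prongs; the handle's bars lie across the prongs along this frame's y, its x runs along the prongs (prong tips at -x)
- stand: fixed low blue steel stand with a flat top plate 140 (x) x 290 (y) mm without a lip, top 45 mm above the bench; origin on the bench under its centre. At the start the basket covers one half (y+ or y-) and the tin stands on the other
- stand_top (a point): centre of the stand's top face, axes as the stand's
- bottle: white round bottle, 54 mm across and straight to 105 mm, then a shoulder to a neck 30 mm across at 124 mm, and a green cap 32 mm across from 128 to 160 mm; origin at the centre of its underside, z up. 0.26 kg
- jar: amber round jar 53 mm across with a black lid 56 mm across from 65 to 85 mm height; origin at the centre of its underside, z up. 0.28 kg
- tin: steel and yellow tin, 66 mm across, 90 mm high, standing on the stand: leave it. Origin at the centre of its underside
- other_bottle: grey bottle with an orange cap, of the bottle's shape and size, on the bench: leave it. Origin under its centre
- cup: empty aluminium cup, 60 mm across, 80 mm high, on the bench: leave it. Origin under its centre

How it is judged:
On the way, in this order (a step that is already met when the one before it is completed fails the run):
1. the basket hangs by its handle on both prongs of the hanger, let go and at rest (x of basket_handle in the frame of hanger_seat between -0.032 and 0.032 m and y of basket_handle in the frame of hanger_seat between -0.022 and 0.022 m and z of basket_handle in the frame of hanger_seat between -0.008 and 0.008 m and angle between basket's own z axis and vertical below 0.2 rad and contact force between basket and hanger above 0.8 N and contact force between basket and the fingers below 0.05 N and linear speed of basket below 0.05 m/s), for 0.2 s.
2. the bottle and the jar both stand upright on the blue stand, let go (x of bottle in the frame of stand_top between -0.045 and 0.045 m and y of bottle in the frame of stand_top between -0.12 and 0.12 m and z of bottle in the frame of stand_top between -0.005 and 0.005 m and angle between each of bottle, jar's own z axis and vertical below 0.1 rad and contact force between each of bottle, jar and stand above 0.5 N and contact force between each of bottle, jar and the fingers below 0.05 N and linear speed of each of bottle, jar below 0.03 m/s and x of jar in the frame of stand_top between -0.045 and 0.045 m and y of jar in the frame of stand_top between -0.12 and 0.12 m and z of jar in the frame of stand_top between -0.005 and 0.005 m), for 0.2 s.
At the end, for the whole second after the job is handed in: Basket hangs released, at rest: handle middle within 32 mm (along prongs), 22 mm (across), 8 mm (height) of the seat, tilt < 0.2 rad. Bottle and jar released, at rest on the blue stand, tilt < 0.1 rad, undersides within 5 mm of its top, centres within 45 mm (x), 120 mm (y) of its middle (all of step 1 and all of step 2); the robot touches nothing.
It fails at once if the basket, bottle or jar is dropped or thrown (faster than 0.6 m/s with no finger on it) ((linear speed of basket above 0.6 m/s and contact force between basket and the fingers below 0.02 N) or (linear speed of bottle above 0.6 m/s and contact force between bottle and the fingers below 0.02 N) or (linear speed of jar above 0.6 m/s and contact force between jar and the fingers below 0.02 N)).
It fails at once if the basket, bottle or jar is tipped by more than 0.6 rad (angle between any of basket, bottle, jar's own z axis and vertical above 0.6 rad).
It fails at once if the tin, other bottle or cup is moved by more than 30 mm (distance of any of tin, other_bottle, cup from where it was at the start of the episode above 0.03 m).
It fails at once if the tin, other bottle or cup is knocked over (angle between any of tin, other_bottle, cup's own z axis and vertical above 0.6 rad).
It also fails if it takes over 72 s, if anything falls off the work surface, if the arm or the gripper's body presses on something with over 40 N, if the wrist force passes 120 N, or if a joint passes its speed limit or range.

## Working session

There is one attempt and no reset: what is moved stays moved. The work goes in short steps, Python scripts to look and compute and a tool call to move; the robot and the scene stay as the last step left them, time stands still between calls to the robot, and variables do not carry over. Pictures are saved under pics/ and viewed, at most 10 in all, crops included, and the job is handed in when it is done.

Besides the shell and the picture viewer there is one more tool, called after "Call:" as name(argument=value, ...) on one line, values as JSON. send_rows: Moves the arm, as the interface text tells. Its arguments: {"type":"object","properties":{"motion":{"type":"string"}},"required":["motion"]}

```bash
mkdir -p pics; ls; cat > h.py <<'E'
import numpy as np, cv2
from workcell import bot, vision, workorder, boxes_of
from scipy.spatial.transform import Rotation as R
def grab(n,f=None):
    o=bot.get_obs(); im=vision.camera(n)
    if f: cv2.imwrite(f,im[:,:,::-1])
    return o,im
def cam(n,o=None):
    m=vision.camera_model(n); f=192/np.tan(np.radians(m['fov_y'])/2)
    if n=='wrist':
        T=np.eye(4);T[:3,:3]=R.from_quat(o['tool_rot']).as_matrix();T[:3,3]=o['eef_pos'];T=T@np.array(m['hand_eye'])
    else: T=np.array(m['world_from_camera'])
    return f,m['cx'],m['cy'],T
def onplane(c,px,z):
    f,cx,cy,T=c; d=T[:3,:3]@np.array([(px[0]-cx)/f,(px[1]-cy)/f,1]); p=T[:3,3]
    return p+d*(z-p[2])/d[2]
def proj(c,P):
    f,cx,cy,T=c; q=np.linalg.inv(T)@np.r_[P,1]; return np.array([cx+f*q[0]/q[2],cy+f*q[1]/q[2]])
E
python3 - <<'E'
from h import *
np.set_printoptions(precision=3,suppress=True)
o,im=grab('top','pics/top.png'); c=cam('top'); print(c)
for n in ['basket','basket_handle','hanger','stand','bottle','jar','tin','other_bottle','cup']:
    for d in boxes_of('top',n)[:2]: print(n,d['conf'],np.array(d['rect']),onplane(c,d['rect'][:2],0))
o,im2=grab('scene'); c=cam('scene'); print(c)
for n in ['basket','hanger','stand','bottle','jar','tin','other_bottle','cup']:
    for d in boxes_of('scene',n)[:2]: print(n,d['conf'],np.array(d['rect']))
cv2.imwrite('pics/scene.png',im2[:,:,::-1]); 
print(o)
E
```

```text
pics
(np.float64(433.4273548318151), 253.19967977435812, 187.97072563175055, array([[ 0.001, -0.994,  0.11 ,  0.442],
       [-0.999,  0.003,  0.037, -0.021],
       [-0.037, -0.11 , -0.993,  1.03 ],
       [ 0.   ,  0.   ,  0.   ,  1.   ]]))
basket 0.83 [369.6 156.5  84.9  42.2] [ 0.631 -0.26   0.   ]
basket 0.68 [186.9 142.9  70.1  66.7] [0.667 0.18  0.   ]
basket_handle 0.78 [371.8 155.2  84.5  41.9] [ 0.634 -0.265  0.   ]
hanger 0.56 [186.4 143.   74.7  69.2] [0.667 0.181 0.   ]
hanger 0.46 [214.2 241.7  22.3  28.8] [0.429 0.11  0.   ]
stand 0.77 [329.8 155.3 134.7  77. ] [ 0.635 -0.165  0.   ]
stand 0.64 [371.7 157.4  86.4  41.7] [ 0.629 -0.265  0.   ]
bottle 0.6 [295.1 245.4  28.9  23.9] [ 0.421 -0.081  0.   ]
jar 0.56 [142.2 237.6  27.9  27.5] [0.438 0.283 0.   ]
tin 0.78 [301.  145.8  35.3  36.5] [ 0.658 -0.097  0.   ]
other_bottle 0.68 [363.6 246.5  36.8  26.3] [ 0.418 -0.24   0.   ]
other_bottle 0.19 [302.3 144.8  33.2  36.7] [ 0.661 -0.1    0.   ]
cup 0.73 [214.3 241.2  25.2  27. ] [0.43 0.11 0.  ]
(np.float64(480.68553757594054), 258.4926259998083, 203.65367892384523, arr
[... 336 characters left out ...]
4  24.1  52.1]
jar 0.93 [365.2 191.1  24.2  41.2]
jar 0.6 [344.  253.3  75.7 102. ]
tin 0.81 [228.2 267.2  35.1  42.4]
tin 0.18 [163.8 199.2  27.7  48.8]
other_bottle 0.88 [165.  199.1  29.4  52.8]
cup 0.69 [298.1 196.1  26.9  33.4]
{'clock': 0.5, 'joint_pos': array([-1.191,  0.241,  0.005,  1.335,  0.   ,  1.571]), 'joint_vel': array([ 0.001, -0.001,  0.002,  0.001, -0.001,  0.001]), 'tau': array([  0.001, -37.186,  25.246,   0.003,   0.   ,   0.   ]), 'eef_pos': array([ 0.185, -0.464,  0.192]), 'tool_rot': array([ 0.982,  0.189, -0.   , -0.   ]), 'ft_force': array([-0.071,  0.118, -0.201]), 'ft_torque': array([-0.027, -0.01 ,  0.06 ]), 'grasp_force': 0.0, 'grip_width': 0.08545326736298968}
```

View pics/top.png

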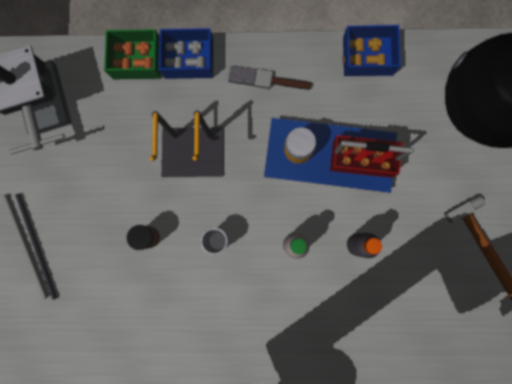

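View pics/scene.png

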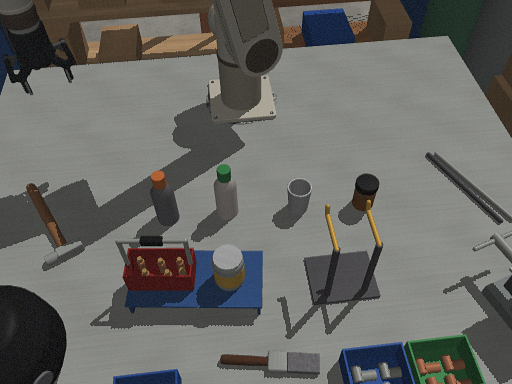

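```bash
python3 - <<'E'
from h import *
np.set_printoptions(precision=3,suppress=True)
im=cv2.imread('pics/top.png')[:,:,::-1].copy(); c=cam('top')
hsv=cv2.cvtColor(im,cv2.COLOR_RGB2HSV)
def rects(name,lo,hi,box,z,amin=15):
    m=cv2.inRange(hsv,lo,hi); k=np.zeros_like(m); x0,y0,x1,y1=box; k[y0:y1,x0:x1]=m[y0:y1,x0:x1]
    n,l,s,ce=cv2.connectedComponentsWithStats(k)
    for i in range(1,n):
        if s[i,4]<amin: continue
        pts=np.argwhere(l==i)[:,::-1].astype(np.float32)
        r=cv2.boxPoints(cv2.minAreaRect(pts))
        print(name,s[i],ce[i],'ctr',onplane(c,ce[i],z)); 
        print(np.array([onplane(c,p,z)[:2] for p in r]))
rects('prong',(15,120,80),(35,255,255),(140,100,220,170),.19)
rects('blue',(100,120,40),(130,255,255),(255,105,420,200),.045,100)
rects('red',(0,120,40),(8,255,255),(320,125,420,190),.1,40)
rects('green',(40,100,60),(85,255,255),(270,220,330,270),.16)
rects('orange',(3,150,100),(15,255,255),(345,225,390,265),.16)
rects('jar',(0,0,0),(179,255,45),(120,215,155,255),.085)
rects('tin',(0,0,120),(179,60,255),(285,125,316,160),.135)
cv2.imwrite('pics/c1.png',cv2.resize(im[95:275,110:430,::-1],None,fx=2.5,fy=2.5,interpolation=cv2.INTER_CUBIC))
E
```

```text
prong [150 112   8  49 218] [154.151 136.161] ctr [0.64  0.209 0.19 ]
[[0.592 0.216]
 [0.69  0.212]
 [0.689 0.2  ]
 [0.591 0.205]]
prong [192 112   8  49 248] [195.948 136.407] ctr [0.639 0.125 0.19 ]
[[0.591 0.132]
 [0.689 0.129]
 [0.688 0.117]
 [0.591 0.121]]
blue [ 265  119  131   73 4081] [319.389 156.424] ctr [ 0.624 -0.135  0.045]
[[ 0.58  -0.009]
 [ 0.719 -0.027]
 [ 0.679 -0.315]
 [ 0.542 -0.293]]
red [ 334  147   67   29 1061] [370.317 160.926] ctr [ 0.603 -0.238  0.1  ]
[[ 0.587 -0.156]
 [ 0.641 -0.163]
 [ 0.623 -0.305]
 [ 0.571 -0.297]]
green [291 239  16  15 192] [298.224 245.891] ctr [ 0.423 -0.077  0.16 ]
[[ 0.409 -0.063]
 [ 0.436 -0.063]
 [ 0.437 -0.093]
 [ 0.409 -0.093]]
orange [365 238  17  17 219] [373.018 245.945] ctr [ 0.423 -0.224  0.16 ]
[[ 0.423 -0.203]
 [ 0.446 -0.226]
 [ 0.424 -0.247]
 [ 0.402 -0.224]]
jar [128 226  27  23 533] [141.45  236.726] ctr [0.44  0.259 0.085]
[[0.464 0.29 ]
 [0.464 0.232]
 [0.416 0.231]
 [0.416 0.288]]
tin [287 128  28  28 624] [300.351 141.551] ctr [ 0.639 -0.086  0.135]
[[ 0.668 -0.058]
 [ 0.668 -0.115]
 [ 0.61  -0.114]
 [ 0.611 -0.058]]
```

View pics/c1.png

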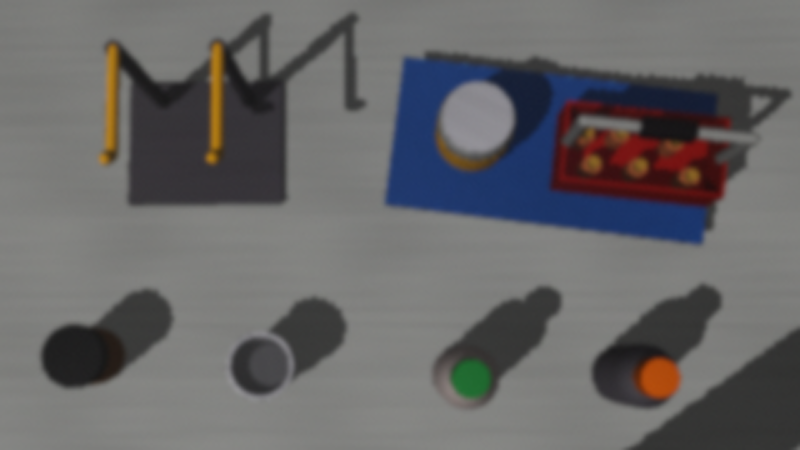

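```bash
cat >> h.py <<'E'
def go(x,y,z,a=None,o=None):
    "tool shift (cm) and turn for TCP target, tool-x world angle a"
    o=o or bot.get_obs(); M=R.from_quat(o['tool_rot']).as_matrix()
    d=M.T@(np.array([x,y,z])-o['eef_pos'])*100
    a0=np.arctan2(M[1,0],M[0,0]); t=0 if a is None else -((a-a0+np.pi)%(2*np.pi)-np.pi)
    print('go',np.round(d,2),'turn',round(t,3),'at',np.round(o['eef_pos'],4),'ang',round(a0,3),'tilt',np.round(M[:,2],3)); 
E
python3 - <<'E'
from h import *
np.set_printoptions(precision=3,suppress=True)
m=vision.camera_model('wrist');print(m)
c=cam('top')
for p in [(342,143.4),(377.2,146.6),(412.8,150.2)]: print(onplane(c,p,.185))
go(.595,-.245,.34,1.44)
E
```

```text
{'fov_y': 69.57493871944186, 'cx': 253.98119702114084, 'cy': 191.4709737122608, 'hand_eye': array([[-0.001, -0.955, -0.297,  0.076],
       [ 1.   , -0.   , -0.002,  0.001],
       [ 0.002, -0.297,  0.955, -0.182],
       [ 0.   ,  0.   ,  0.   ,  1.   ]])}
[ 0.624 -0.164  0.185]
[ 0.617 -0.232  0.185]
[ 0.609 -0.301  0.185]
go [ 46.18  -5.19 -14.82] turn -1.06 at [ 0.185 -0.464  0.192] ang 0.38 tilt [-0.  0. -1.]
```

Call:
send_rows(motion="-1 4.5 -0.5 -2 -0.1; -1 9 -1 -5 -0.25; -1 13.5 -1.5 -9 -0.4; -1 18 -2 -12 -0.55; -1 22.5 -2.5 -14.8 -0.7")

```text
clock: 1.45
eef_pos: [0.3698, -0.3657, 0.3296]
tool_rot: [0.856, 0.516, 0.0, 0.001]
ft_force: [0.6, -2.0, 0.4]
grip_width: 0.0854
grasp_force: 0.0
```

Call:
send_rows(motion="-1 3 3.2 0 -0.1; -1 6 6.4 0 -0.2; -1 8.5 9.6 0 -0.3; -1 12 12.8 0 -0.36; -1 16 16.3 0 -0.36")

```text
clock: 1.95
eef_pos: [0.5861, -0.3031, 0.3281]
tool_rot: [0.752, 0.659, 0.0, 0.0]
ft_force: [1.0, -0.0, 1.8]
grip_width: 0.0852
grasp_force: 0.0
```

```bash
python3 - <<'E'
from h import *
o,im=grab('wrist','pics/w1.png')
go(.617,-.232,.166,1.46,o); print(o['clock'],o['joint_pos'])
E
```

```text
go [ 7.46  2.12 16.21] turn -0.02 at [ 0.5861 -0.3031  0.3281] ang 1.44 tilt [ 0.001 -0.001 -1.   ]
1.95 [-4.77064695e-01  6.32510337e-01  9.61306247e-01  1.89871397e+00
 -2.96493615e-04  1.22473632e+00]
```

View pics/w1.png

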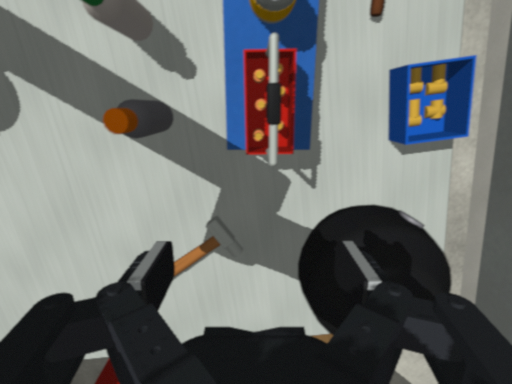

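```bash
python3 - <<'E'
from h import *
np.set_printoptions(precision=4,suppress=True)
o=bot.get_obs(); c=cam('wrist',o)
for p in [(274,38),(273.5,103),(272.8,160)]: print(onplane(c,p,.185))
p=onplane(c,(273.5,103),.185)
go(p[0],p[1],.25,1.46,o)
E
```

```text
[ 0.6318 -0.1593  0.185 ]
[ 0.6246 -0.2228  0.185 ]
[ 0.6172 -0.2858  0.185 ]
go [7.86 2.12 7.26] turn -0.014 at [ 0.5939 -0.2985  0.3222] ang 1.446 tilt [-0.     0.005 -1.   ]
```

Call:
send_rows(motion="-1 3.5 1 3 -0.01; -1 7 1.4 7 -0.01; -1 7 1.4 7 -0.01; -1 7 1.4 7 -0.01")

```text
clock: 2.4
eef_pos: [0.6067, -0.2343, 0.2557]
tool_rot: [0.748, 0.664, -0.001, -0.002]
ft_force: [-0.4, 0.0, 1.5]
grip_width: 0.0855
grasp_force: 0.0
```

```bash
python3 - <<'E'
from h import *
np.set_printoptions(precision=4,suppress=True)
o,im=grab('wrist','pics/w2.png'); c=cam('wrist',o)
print(proj(c,[.617,-.231,.185]))
hsv=cv2.cvtColor(im,cv2.COLOR_RGB2HSV)
for d in boxes_of('wrist','basket_handle')[:2]: print(d['conf'],np.array(d['rect']),onplane(c,d['rect'][:2],.185))
go(.617,-.231,.166,1.455,o)
E
```

```text
[264.9926 184.071 ]
0.58 [262.2 177.6  59.  140. ] [ 0.6151 -0.2244  0.185 ]
go [0.44 1.03 8.96] turn -0.003 at [ 0.6067 -0.2343  0.2557] ang 1.452 tilt [-0.005  0.002 -1.   ]
```

View pics/w2.png

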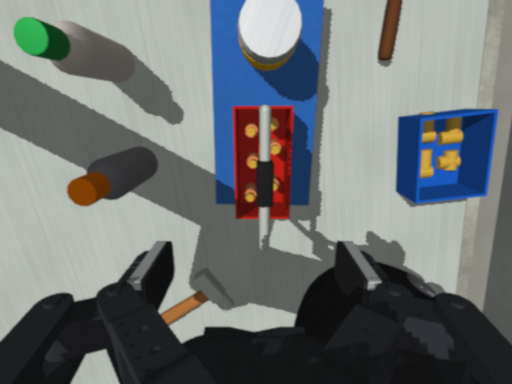

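```bash
python3 - <<'E'
from h import *
o=bot.get_obs();go(.617,-.231,.166,1.455,o);print(o['joint_vel'])
E
```

```text
go [0.71 0.7  9.43] turn -0.006 at [ 0.6088 -0.237   0.2603] ang 1.449 tilt [ 0.004 -0.002 -1.   ]
[-0.01645733 -0.01326975  0.04065743 -0.00139949  0.00209765  0.00158789]
```

Call:
send_rows(motion="-1 0.7 0.7 2.5 0; -1 0.7 0.7 5 0; -1 0.7 0.7 7.5 0; -1 0.7 0.7 9.4 0; -1 0.7 0.7 9.4 0")

```text
clock: 3.0
eef_pos: [0.6155, -0.2314, 0.1636]
tool_rot: [0.749, 0.662, -0.0, -0.0]
ft_force: [-0.6, 1.2, 0.7]
grip_width: 0.0853
grasp_force: 0.0
```

Call:
send_rows(motion="-1 0 0 0 0; -1 0 0 0 0; -1 0 0 0 0")

```text
clock: 3.3
eef_pos: [0.6169, -0.2306, 0.1663]
tool_rot: [0.749, 0.663, 0.001, 0.002]
ft_force: [-0.4, -0.4, -0.1]
grip_width: 0.0852
grasp_force: 0.0
```

```bash
python3 - <<'E'
from h import *
o=bot.get_obs();go(.617,-.231,.166,1.455,o);print(o['joint_vel'],o['ft_force'])
E
```

```text
go [-0.04  0.01  0.03] turn -0.006 at [ 0.6169 -0.2306  0.1663] ang 1.449 tilt [ 0.004 -0.002 -1.   ]
[ 0.00403399  0.00285813 -0.0169974  -0.00454192  0.00130398 -0.00013561] [-0.42548838 -0.44962425 -0.12194547]
```

Close, then lift slowly.

Call:
send_rows(motion="1 0 0 0 0; 1 0 0 0 0; 1 0 0 0 0; 1 0 0 0 0; 1 0 0 0 0")

```text
clock: 3.8
eef_pos: [0.6156, -0.2296, 0.1638]
tool_rot: [0.749, 0.663, -0.0, -0.0]
ft_force: [0.2, -0.1, 0.4]
grip_width: 0.0122
grasp_force: 0.0
```

Call:
send_rows(motion="1 0 0 0 0; 1 0 0 0 0; 1 0 0 -0.5 0; 1 0 0 -1.5 0; 1 0 0 -2.5 0")

```text
clock: 4.3
eef_pos: [0.6158, -0.2297, 0.19]
tool_rot: [0.749, 0.663, 0.0, 0.0]
ft_force: [-0.2, 0.2, -0.2]
grip_width: -0.0002
grasp_force: 0.0
```

Call:
send_rows(motion="1 0 0 -1.5 0; 1 0 0 -3 0; 1 0 0 -4.5 0; 1 0 0 -6 0; 1 0 0 -7 0")

```text
clock: 4.8
eef_pos: [0.6163, -0.2299, 0.2617]
tool_rot: [0.749, 0.663, 0.001, 0.002]
ft_force: [0.6, -0.8, -0.1]
grip_width: -0.0003
grasp_force: 0.0
```

```bash
python3 - <<'E'
from h import *
o,im=grab('top','pics/t2.png');go(.49,.168,.240,1.535,o);print(o['grip_width'],o['ft_force'],o['ft_torque'],o['clock'])
E
```

```text
go [ 37.98 -17.35   2.08] turn -0.085 at [ 0.6163 -0.2299  0.2617] ang 1.45 tilt [ 0.003 -0.001 -1.   ]
-0.0003163962647743906 [ 0.55012191 -0.83518263 -0.09016327] [ 0.02017628 -0.01734283 -0.02425897] 4.8
```

```bash
python3 - <<'E'
from h import *
o,im=grab('wrist'); 
o,im2=grab('scene')
a=cv2.resize(im2[180:340,60:320,::-1],(800,492),interpolation=cv2.INTER_CUBIC)
cv2.imwrite('pics/m.png',a)
a=cv2.imread('pics/t2.png')
b=np.vstack([cv2.resize(im[:,:,::-1],(400,300)),cv2.resize(a[100:220,260:420],(400,300))]); cv2.imwrite('pics/m2.png',b)
E
```

```text
(no output)
```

View pics/m.png

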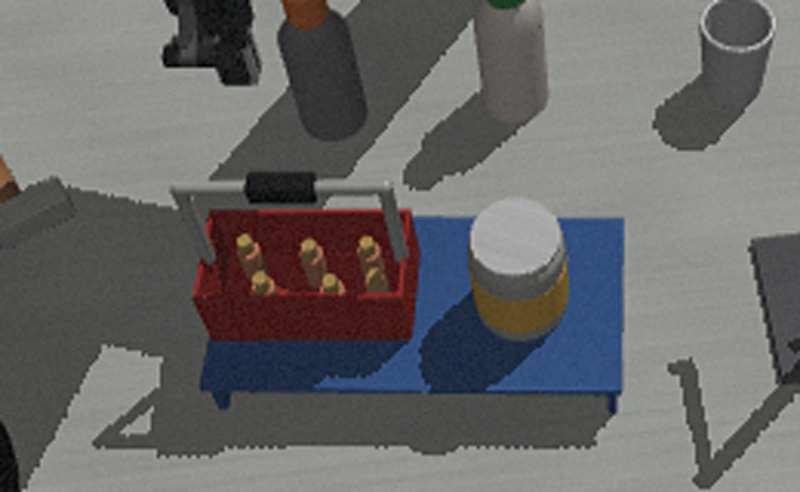

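View pics/m2.png

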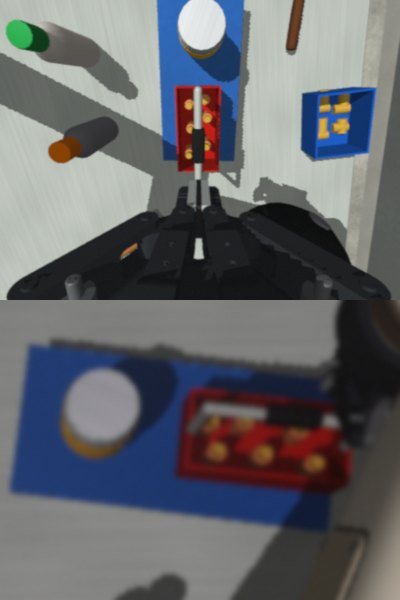

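```bash
python3 - <<'E'
from h import *
np.set_printoptions(precision=4,suppress=True)
o=bot.get_obs(); P=o['eef_pos']; print(P)
for n in ['wrist','scene','top']:
    c=cam(n,o); print(n,proj(c,P),proj(c,[.617,-.231,.185]))
m=vision.camera_model('wrist')
print(np.array(m['hand_eye']))
o,im=grab('wrist');c=cam('wrist',o)
for t in ['basket','basket_handle','tin']:
  for d in boxes_of('wrist',t)[:1]: print(t,d)
o,im=grab('scene')
for d in boxes_of('scene','basket_handle')[:1]: print(t,d)
E
```

```text
[ 0.6164 -0.23    0.2607]
wrist [254.2044 216.988 ] [254.6619 187.9114]
scene [144.1783 217.8519] [151.2867 240.8365]
top [386.4111 138.1595] [376.5952 146.5385]
[[-0.0006 -0.9552 -0.2958  0.0752]
 [ 1.     -0.0002 -0.0011  0.0001]
 [ 0.001  -0.2958  0.9552 -0.1817]
 [ 0.      0.      0.      1.    ]]
basket {'rect': [254.9, 169.9, 62.6, 119.4], 'conf': 0.63}
basket_handle {'rect': [253.8, 169.8, 56.3, 114.0], 'conf': 0.81}
tin {'rect': [259.0, 38.3, 62.8, 73.6], 'conf': 0.7}
tin {'rect': [157.2, 265.5, 80.5, 55.6], 'conf': 0.84}
```

```bash
python3 - <<'E'
from h import *
o,im=grab('wrist');c=cam('wrist',o); P=o['eef_pos']
im=im[:,:,::-1].copy()
def mark(im,c,x0,y0,s,w,h):
    a=cv2.resize(im[y0:y0+h,x0:x0+w],(w*s,h*s),interpolation=cv2.INTER_CUBIC)
    for k,col in [(0,(0,0,255)),(.025,(0,255,0)),(.05,(255,0,0)),(.075,(0,255,255))]:
        q=proj(c,P+[0,0,k]); cv2.circle(a,tuple(int(v) for v in (q-[x0,y0]+.5)*s),3,col,1)
    return a
A=mark(im,c,190,140,4,100,150)
o,im=grab('scene'); B=mark(im[:,:,::-1].copy(),cam('scene'),90,130,4,100,150)
cv2.imwrite('pics/m3.png',np.hstack([A,B]))
E
```

```text
(no output)
```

View pics/m3.png

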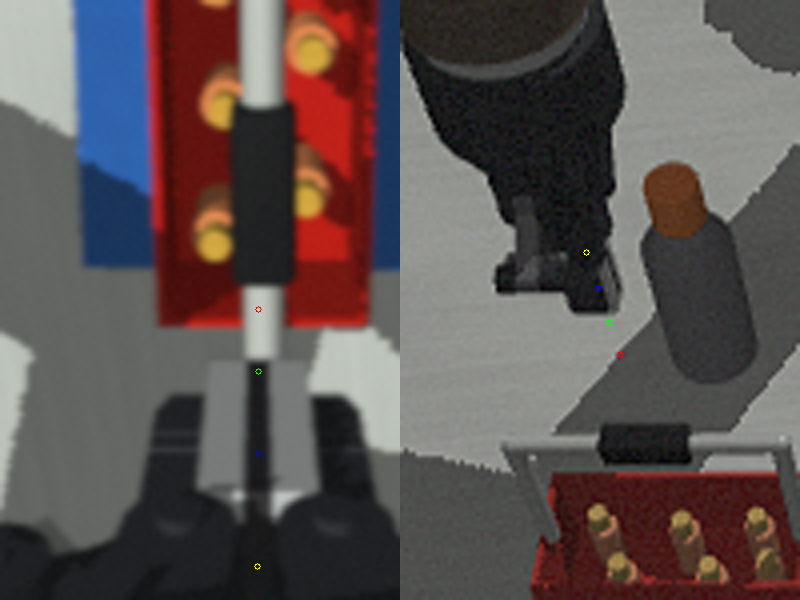

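Call:
send_rows(motion="-1 0 0 0 0; -1 0 0 0 0; -1 0 0 0 0; -1 0 0 1.5 0; -1 0 0 3 0")

```text
clock: 5.85
eef_pos: [0.6162, -0.2299, 0.2292]
tool_rot: [0.749, 0.663, 0.0, 0.001]
ft_force: [0.0, -0.6, -0.6]
grip_width: 0.0722
grasp_force: 0.0
```

Call:
send_rows(motion="-1 0 0 2 0; -1 0 0 4 0; -1 0 0 6 0; -1 0 0 7 0; -1 0 0 7 0")

```text
clock: 6.35
eef_pos: [0.6146, -0.2293, 0.1571]
tool_rot: [0.749, 0.663, -0.001, -0.002]
ft_force: [-0.6, 0.0, -0.1]
grip_width: 0.0852
grasp_force: 0.0
```

Call:
send_rows(motion="-1 0 0 1 0; -1 0 0 2 0; -1 0 0 3 0; -1 0 0 3.4 0; -1 0 0 3.4 0")

```text
clock: 6.85
eef_pos: [0.615, -0.2294, 0.1237]
tool_rot: [0.749, 0.663, -0.0, -0.001]
ft_force: [0.4, 0.3, 0.4]
grip_width: 0.0855
grasp_force: 0.0
```

Call:
send_rows(motion="1 0 0 0 0; 1 0 0 0 0; 1 0 0 0 0; 1 0 0 0 0; 1 0 0 0 0")

```text
clock: 7.35
eef_pos: [0.6162, -0.2298, 0.1254]
tool_rot: [0.749, 0.663, 0.0, 0.001]
ft_force: [1.1, 0.0, -3.5]
grip_width: 0.0154
grasp_force: 59.2
```

Call:
send_rows(motion="1 0 0 0 0; 1 0 0 0 0; 1 0 0 0 0")

```text
clock: 7.65
eef_pos: [0.6162, -0.2299, 0.1253]
tool_rot: [0.749, 0.663, 0.0, 0.001]
ft_force: [2.0, -0.8, 1.2]
grip_width: 0.0152
grasp_force: 60.0
```

Call:
send_rows(motion="1 0 0 -0.5 0; 1 0 0 -1.5 0; 1 0 0 -3 0; 1 0 0 -5 0; 1 0 0 -7 0")

```text
clock: 8.15
eef_pos: [0.6147, -0.2294, 0.1949]
tool_rot: [0.749, 0.663, -0.001, -0.001]
ft_force: [0.7, 0.2, -4.1]
grip_width: 0.015
grasp_force: 59.2
```

Call:
send_rows(motion="1 0 0 -2 0; 1 0 0 -4 0; 1 0 0 -5 0; 1 0 0 -5 0; 1 0 0 -5 0")

```text
clock: 8.65
eef_pos: [0.6153, -0.2296, 0.2439]
tool_rot: [0.749, 0.663, -0.0, -0.001]
ft_force: [-0.1, -0.0, -4.2]
grip_width: 0.0149
grasp_force: 59.2
```

```bash
python3 - <<'E'
from h import *
o=bot.get_obs();go(.53,.168,.245,1.535,o);go(.53,-.22,.245,1.535,o);print(o['grip_width'],o['grasp_force'],o['ft_force'],o['ft_torque'],o['clock'])
E
```

```text
go [ 38.44 -13.27  -0.07] turn -0.085 at [ 0.6153 -0.2296  0.2439] ang 1.45 tilt [-0.001  0.001 -1.   ]
go [-0.08 -8.58 -0.09] turn -0.085 at [ 0.6153 -0.2296  0.2439] ang 1.45 tilt [-0.001  0.001 -1.   ]
0.01494221874957678 59.225454926490784 [-0.05463373 -0.03130692 -4.19926614] [-0.01561847 -0.03547549 -0.06533847] 8.65
```

Call:
send_rows(motion="1 0 -1.5 0 -0.02; 1 0 -4 0 -0.04; 1 0 -6.5 0 -0.06; 1 0 -8.6 0 -0.085; 1 1 -8.7 0 -0.085")

```text
clock: 9.15
eef_pos: [0.5268, -0.2095, 0.2438]
tool_rot: [0.721, 0.693, -0.001, -0.002]
ft_force: [-0.3, 0.2, -4.6]
grip_width: 0.015
grasp_force: 59.3
```

Call:
send_rows(motion="1 3 0 0 0; 1 6.5 0 0 0; 1 10 -0.3 0 0; 1 14 -0.4 0 0; 1 18 -0.6 0 0")

```text
clock: 9.65
eef_pos: [0.5305, -0.0274, 0.2436]
tool_rot: [0.72, 0.694, -0.001, -0.001]
ft_force: [0.1, -0.4, -4.5]
grip_width: 0.0155
grasp_force: 59.3
```

Call:
send_rows(motion="1 4 -0.1 0 0; 1 8 -0.3 0 0; 1 12 -0.4 0 0; 1 15 -0.5 0 0; 1 17 -0.6 0 0")

```text
clock: 10.15
eef_pos: [0.5304, 0.1438, 0.2435]
tool_rot: [0.719, 0.695, -0.001, -0.001]
ft_force: [0.7, -0.5, -4.9]
grip_width: 0.0151
grasp_force: 59.3
```

```bash
python3 - <<'E'
from h import *
o=bot.get_obs();go(.53,.169,.188,1.535,o);print(o['grip_width'],o['grasp_force'],o['ft_force'],o['ft_torque'],o['clock'])
E
```

```text
go [ 2.52 -0.11  5.55] turn 0.002 at [0.5304 0.1438 0.2435] ang 1.537 tilt [-0.002  0.    -1.   ]
0.01511431278565362 59.2880916595459 [ 0.69178486 -0.45071838 -4.91343416] [-0.06707743 -0.06004868  0.01102327] 10.15
```

Call:
send_rows(motion="1 1.5 -0.1 1.5 0; 1 2.5 -0.1 3 0; 1 2.5 -0.1 4.5 0; 1 2.5 -0.1 5.6 0; 1 2.5 -0.1 5.6 0")

```text
clock: 10.65
eef_pos: [0.5293, 0.1656, 0.1861]
tool_rot: [0.72, 0.694, -0.003, -0.001]
ft_force: [0.0, 0.2, -4.5]
grip_width: 0.015
grasp_force: 59.3
```

Call:
send_rows(motion="1 0 0 0 0; 1 0 0 0 0; 1 0 0 0 0")

```text
clock: 10.95
eef_pos: [0.5317, 0.1659, 0.1899]
tool_rot: [0.72, 0.694, 0.001, 0.0]
ft_force: [-0.2, 0.1, -4.3]
grip_width: 0.0152
grasp_force: 59.3
```

```bash
python3 - <<'E'
from h import *
o,im=grab('scene');c=cam('scene');go(.626,.168,.188,1.535,o)
x0,y0=290,180; a=cv2.resize(im[y0:y0+130,x0:x0+110,::-1],None,fx=4,fy=4,interpolation=cv2.INTER_CUBIC)
yw=-.036; D=np.array([np.cos(yw),np.sin(yw),0]);E=np.array([-np.sin(yw),np.cos(yw),0]);S=np.array([.626,.168,0])
for s in (-.042,.042):
    for x,z in ((-.037,.213),(-.026,.19),(.06,.19),(.06,0)):
        q=proj(c,S+D*x+E*s+[0,0,z]); cv2.circle(a,tuple(int(v) for v in (q-[x0,y0]+.5)*4),4,(0,0,255),1)
H=o['eef_pos']+[0,0,.06]
for s in (-.066,-.022,.022,.066):
    q=proj(c,H+E*s); cv2.circle(a,tuple(int(v) for v in (q-[x0,y0]+.5)*4),4,(255,0,255),1)
cv2.imwrite('pics/m4.png',a)
E
```

```text
go [0.55 9.41 0.21] turn -0.001 at [0.5317 0.1659 0.1899] ang 1.534 tilt [ 0.002  0.001 -1.   ]
```

View pics/m4.png

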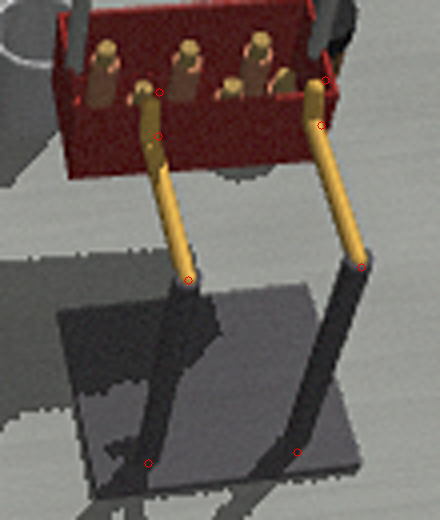

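```bash
python3 - <<'E'
from h import *
from scipy.optimize import least_squares
cs,ct=cam('scene'),cam('top')
# keypoints: (cam, s, x, z, px)
S=lambda u,v:np.array([290+u/4-.5,180+v/4-.5]); T=lambda u,v:np.array([110+u/2.5-.5,95+v/2.5-.5])
K=[(cs,-.042,-.037,.213,S(146,88)),(cs,.042,-.037,.213,S(314,86)),(cs,-.042,.06,.19,S(188,279)),(cs,.042,.06,.19,S(360,263)),
(ct,.042,-.037,.213,T(106,157)),(ct,-.042,-.037,.213,T(212,157)),(ct,.042,.06,.19,T(112,50)),(ct,-.042,.06,.19,T(218,49))]
def f(p):
    c,s=np.cos(p[2]),np.sin(p[2]); r=[]
    for cm,y,x,z,q in K: r+=list(proj(cm,[p[0]+c*x-s*y,p[1]+s*x+c*y,z])-q)
    return np.array(r)
r=least_squares(f,[.626,.168,0]);print(r.x,np.round(r.fun.reshape(-1,2),1))
x,y,w=r.x; go(x,y,.188,w+np.pi/2)
E
```

```text
[0.62608774 0.16495428 0.00477791] [[ 1.3  1.9]
 [ 0.3 -1.8]
 [ 0.   1.3]
 [-0.1  0.6]
 [-0.6  2.1]
 [ 0.3  1.6]
 [ 1.2 -0.8]
 [ 0.4 -1. ]]
go [0.25 9.44 0.2 ] turn -0.041 at [0.5316 0.1659 0.1898] ang 1.534 tilt [ 0.002  0.001 -1.   ]
```

Call:
send_rows(motion="1 0 1 0 -0.02; 1 0.1 3 0 -0.04; 1 0.2 5 0 -0.04; 1 0.25 7 0 -0.04; 1 0.3 8.5 0 -0.04")

```text
clock: 11.5
eef_pos: [0.6182, 0.1657, 0.1888]
tool_rot: [0.706, 0.709, 0.0, 0.0]
ft_force: [0.0, -0.2, -4.5]
grip_width: 0.0151
grasp_force: 59.3
```

Call:
send_rows(motion="1 0 0.9 0 0; 1 0 0.9 0 0; 1 0 0.9 0 0; 1 0 0.9 0 0")

```text
clock: 11.9
eef_pos: [0.6247, 0.1659, 0.1889]
tool_rot: [0.706, 0.709, -0.0, -0.0]
ft_force: [-0.0, 0.1, -3.9]
grip_width: 0.0147
grasp_force: 59.3
```

```bash
python3 - <<'E'
from h import *
o=bot.get_obs();go(.626,.166,.142,1.576,o);print(o['ft_force'],o['ft_torque'])
E
```

```text
go [0.01 0.13 4.69] turn -0.001 at [0.6247 0.1659 0.1889] ang 1.575 tilt [-0. -0. -1.]
[-0.04469423  0.06281845 -3.91500527] [ 0.00826234 -0.05154116  0.02374522]
```

Call:
send_rows(motion="1 0 0.1 1 0; 1 0 0.1 2 0; 1 0 0.1 3 0; 1 0 0.1 3.8 0; 1 0 0.1 4.2 0")

```text
clock: 12.4
eef_pos: [0.6251, 0.1657, 0.1451]
tool_rot: [0.706, 0.709, -0.001, -0.001]
ft_force: [-0.6, -0.2, -5.2]
grip_width: 0.015
grasp_force: 59.3
```

Call:
send_rows(motion="1 0 0 0.2 0; 1 0 0 0.2 0; 1 0 0 0.4 0; 1 0 0 0.4 0; 1 0 0 0.5 0")

```text
clock: 12.9
eef_pos: [0.6264, 0.166, 0.1423]
tool_rot: [0.706, 0.709, 0.0, 0.0]
ft_force: [-0.1, 0.6, -4.0]
grip_width: 0.0151
grasp_force: 59.3
```

Call:
send_rows(motion="1 0 0 0.1 0; 1 0 0 0.2 0; 1 0 0 0.2 0; 1 0 0 0.2 0")

```text
clock: 13.3
eef_pos: [0.6262, 0.1659, 0.1401]
tool_rot: [0.706, 0.709, 0.0, 0.0]
ft_force: [0.1, -0.6, -3.4]
grip_width: 0.0151
grasp_force: 59.6
```

Call:
send_rows(motion="1 0 0 0.1 0; 1 0 0 0.2 0; 1 0 0 0.2 0; 1 0 0 0.2 0")

```text
clock: 13.7
eef_pos: [0.6264, 0.166, 0.1397]
tool_rot: [0.706, 0.709, 0.001, 0.001]
ft_force: [-3.9, -0.5, 5.7]
grip_width: 0.0152
grasp_force: 60.8
```

Call:
send_rows(motion="0.6 0 0 0 0; 0.4 0 0 0 0; 0 0 0 0 0; -0.4 0 0 0 0; -0.4 0 0 0 0")

```text
clock: 14.2
eef_pos: [0.6261, 0.1659, 0.1377]
tool_rot: [0.706, 0.709, -0.0, -0.0]
ft_force: [-0.6, 0.4, -0.3]
grip_width: 0.0598
grasp_force: 0.0
```

Call:
send_rows(motion="-0.4 0 0 0 0; -0.4 0 0 0 0; -0.4 0 0 -1 0; -0.4 0 0 -3 0; -0.4 0 0 -6 0")

```text
clock: 14.7
eef_pos: [0.6249, 0.1656, 0.1973]
tool_rot: [0.706, 0.709, -0.002, -0.001]
ft_force: [0.0, 0.5, -0.2]
grip_width: 0.0599
grasp_force: 0.0
```

Call:
send_rows(motion="-0.4 0 0 -4 0; -0.4 0 0 -8 0; -0.4 0 0 -10 0; -0.4 0 0 -10 0; -0.4 0 0 -10 0")

```text
clock: 15.2
eef_pos: [0.6264, 0.166, 0.2984]
tool_rot: [0.706, 0.709, 0.001, 0.0]
ft_force: [-0.6, 0.2, -0.9]
grip_width: 0.0599
grasp_force: 0.0
```

```bash
python3 - <<'E'
from h import *
np.set_printoptions(precision=3,suppress=True)
o,im=grab('wrist','pics/w3.png');c=cam('wrist',o)
go(.44,.259,.3,None,o)
for t in ['basket','basket_handle','jar','cup']:
  for d in boxes_of('wrist',t)[:1]: print(t,d['conf'],np.array(d['rect']))
print(proj(c,[.626,.165,.2]))
hsv=cv2.cvtColor(im,cv2.COLOR_RGB2HSV)
# refine bottle/jar from scene boxes
o,im=grab('scene');c=cam('scene')
for t,hh,xy in [('basket',0,(.626,.165)),('jar',.085,(.44,.259)),('bottle',.16,(.423,-.077)),('cup',.08,(.43,.105))]:
  for d in boxes_of('scene',t)[:1]: print(t,d['conf'],np.array(d['rect']),'pred base/top',proj(c,[*xy,0]),proj(c,[*xy,hh]))
E
```

```text
go [  9.37 -18.6   -0.18] turn 0 at [0.626 0.166 0.298] ang 1.575 tilt [ 0.001  0.    -1.   ]
basket 0.64 [255.9 174.2  59.2 135.6]
basket_handle 0.93 [253.9 177.3  54.5 124.7]
jar 0.92 [123.6  84.1  59.8  47.4]
cup 0.87 [132.9 196.3  53.6  50.3]
[253.76  181.937]
basket 0.9 [347.5 244.2  79.6  61.6] pred base/top [338.993 270.638] [338.993 270.638]
jar 0.59 [366.5 192.4  28.3  36.2] pred base/top [359.295 203.436] [364.768 181.889]
bottle 0.94 [223.9 193.7  23.5  50. ] pred base/top [227.681 211.131] [223.384 168.861]
cup 0.57 [297.9 197.6  23.6  35.2] pred base/top [299.113 206.263] [300.985 186.144]
```

View pics/w3.png

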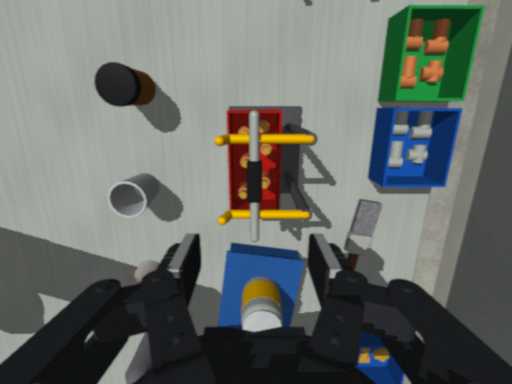

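Call:
send_rows(motion="-0.4 2 -4 0 0; -1 4 -8 0 0; -1 6 -12 0 0; -1 8 -16 2 0; -1 9.3 -18.8 4.8 0")

```text
clock: 16.2
eef_pos: [0.4364, 0.2597, 0.2514]
tool_rot: [0.705, 0.709, 0.002, 0.0]
ft_force: [0.3, 0.1, 0.4]
grip_width: 0.0854
grasp_force: 0.0
```

Call:
send_rows(motion="-1 0 0 0 0; -1 0 0 0 0; -1 0 0 0 0")

```text
clock: 16.5
eef_pos: [0.4397, 0.2587, 0.2515]
tool_rot: [0.706, 0.708, 0.002, 0.001]
ft_force: [-0.1, -0.5, 0.1]
grip_width: 0.0851
grasp_force: 0.0
```

```bash
python3 - <<'E'
from h import *
np.set_printoptions(precision=4,suppress=True)
o,im=grab('wrist','pics/w4.png');c=cam('wrist',o)
for t in ['jar']:
  for d in boxes_of('wrist',t)[:1]: print(t,d['conf'],np.array(d['rect']),onplane(c,d['rect'][:2],.085))
p=proj(c,[.44,.259,.085]);print(p)
m=(im.max(2)<50).astype(np.uint8)
n,l,s,ce=cv2.connectedComponentsWithStats(m)
for i in range(1,n):
  if s[i,4]>300:
    pts=np.argwhere(l==i)[:,::-1].astype(np.float32); print(s[i],ce[i])
print(im[int(p[1])-48:int(p[1])+49:6,int(p[0])].tolist()); print(im[int(p[1]),int(p[0])-48:int(p[0])+49:6].tolist())
go(*onplane(c,p,.085)[:2],.25,None,o);print(o['clock'])
E
```

```text
jar 0.82 [253.  157.4  43.8  48.5] [0.4386 0.2717 0.085 ]
[254.0585 167.1884]
[ 234  137   42   44 1439] [254.3197 158.3899]
[439 202  67  34 502] [472.9024 222.6036]
[    0   240   512   144 39442] [256.1197 335.5819]
[[132, 138, 131], [133, 137, 130], [132, 138, 131], [32, 20, 11], [25, 26, 26], [23, 25, 26], [22, 21, 23], [20, 22, 23], [20, 19, 19], [18, 18, 19], [25, 27, 26], [134, 138, 132], [133, 138, 133], [134, 140, 133], [134, 140, 133], [134, 139, 133], [133, 138, 132]]
[[131, 135, 129], [137, 143, 136], [134, 139, 132], [134, 139, 132], [134, 139, 133], [23, 24, 22], [22, 23, 24], [21, 21, 21], [20, 19, 19], [20, 19, 22], [20, 22, 23], [23, 23, 25], [68, 71, 67], [66, 68, 66], [106, 110, 104], [135, 141, 134], [133, 138, 132]]
go [0.03 0.03 0.15] turn 0 at [0.4397 0.2587 0.2515] ang 1.574 tilt [ 0.004  0.002 -1.   ]
16.5
```

Call:
send_rows(motion="-1 0.7 0 4 0; -1 0.7 0 8 0; -1 0.7 0 12 0; -1 0.7 0 16 0; -1 0.7 0 19 0")

```text
clock: 17.1
eef_pos: [0.4389, 0.2648, 0.0583]
tool_rot: [0.706, 0.708, 0.0, 0.0]
ft_force: [-0.2, -0.5, 0.5]
grip_width: 0.085
grasp_force: 0.0
```

Call:
send_rows(motion="-1 0 0 2 0; -1 0 0 3.5 0; -1 0 0 5 0; -1 0 0 5.5 0; -1 0 0 5.5 0")

```text
clock: 17.6
eef_pos: [0.4386, 0.265, 0.0046]
tool_rot: [0.706, 0.708, -0.0, -0.0]
ft_force: [0.3, 0.3, -0.6]
grip_width: 0.0854
grasp_force: 0.0
```

Call:
send_rows(motion="1 0 0 0 0; 1 0 0 0 0; 1 0 0 0 0; 1 0 0 0 0; 1 0 0 0 0")

```text
clock: 18.1
eef_pos: [0.439, 0.2658, 0.0063]
tool_rot: [0.706, 0.709, 0.002, 0.001]
ft_force: [0.7, -0.5, 6.2]
grip_width: 0.0548
grasp_force: 62.6
```

Call:
send_rows(motion="1 0 0 0 0; 1 0 0 -0.3 0; 1 0 0 -1 0; 1 0 0 -2 0; 1 0 0 -4 0")

```text
clock: 18.6
eef_pos: [0.436, 0.2642, 0.0441]
tool_rot: [0.706, 0.709, -0.002, -0.001]
ft_force: [-0.1, 0.2, -2.4]
grip_width: 0.0544
grasp_force: 63.9
```

Call:
send_rows(motion="1 0 0 -3 0; 1 0 0 -6 0; 1 0 0 -9 0; 1 0 0 -12 0; 1 0 0 -15 0")

```text
clock: 19.1
eef_pos: [0.4371, 0.2649, 0.1966]
tool_rot: [0.706, 0.709, -0.0, -0.0]
ft_force: [0.3, 0.1, -3.6]
grip_width: 0.0547
grasp_force: 64.0
```

Call:
send_rows(motion="1 -4 0 0 0; 1 -8 0 0 0; 1 -12 0 0 0; 1 -16 0 0 0; 1 -20 0 0 0")

```text
clock: 19.6
eef_pos: [0.4379, 0.0637, 0.1954]
tool_rot: [0.705, 0.709, 0.0, 0.0]
ft_force: [1.7, -0.6, -3.6]
grip_width: 0.0548
grasp_force: 64.2
```

```bash
python3 - <<'E'
from h import *
o=bot.get_obs();go(.627,-.181,.19,1.44,o);print(o['ft_force'],o['grip_width'],o['grasp_force'])
E
```

```text
go [-24.56  18.8    0.54] turn 0.135 at [0.4379 0.0637 0.1954] ang 1.575 tilt [ 0. -0. -1.]
[ 1.65480951 -0.63530457 -3.59527941] 0.05478021867872802 64.22810912132263
```

Call:
send_rows(motion="1 -3.5 2 0 0.03; 1 -7 5 0 0.06; 1 -10.5 8 0 0.1; 1 -14 11 0 0.13; 1 -17.5 14 0 0.135")

```text
clock: 20.1
eef_pos: [0.5798, -0.1107, 0.1953]
tool_rot: [0.752, 0.659, 0.0, -0.0]
ft_force: [0.8, -0.2, -2.4]
grip_width: 0.0548
grasp_force: 64.5
```

```bash
python3 - <<'E'
from h import *
o=bot.get_obs();go(.627,-.181,.19,1.44,o)
E
```

```text
go [-6.34  5.61  0.53] turn -0.001 at [ 0.5798 -0.1107  0.1953] ang 1.439 tilt [-0.  0. -1.]
```

Call:
send_rows(motion="1 -3 2.8 0 0; 1 -6.2 5.5 0 0; 1 -6.2 5.5 0 0; 1 -6.2 5.5 3 0; 1 -6.2 5.5 6 0")

```text
clock: 20.6
eef_pos: [0.6262, -0.1782, 0.1352]
tool_rot: [0.752, 0.659, 0.001, 0.001]
ft_force: [1.0, -0.1, -2.9]
grip_width: 0.0547
grasp_force: 65.1
```

Call:
send_rows(motion="1 0 0 2.5 0; 1 0 0 5 0; 1 0 0 6.5 0; 1 0 0 7.3 0; 1 0 0 7.3 0")

```text
clock: 21.1
eef_pos: [0.6243, -0.1772, 0.0608]
tool_rot: [0.752, 0.659, -0.001, -0.001]
ft_force: [-0.3, -0.3, -2.9]
grip_width: 0.0551
grasp_force: 65.1
```

```bash
python3 - <<'E'
from h import *
np.set_printoptions(precision=4,suppress=True)
o,im=grab('top');c=cam('top');go(.627,-.181,.052,1.44,o);print(o['ft_force'])
oo,sc=grab('scene');c2=cam('scene')
for d in boxes_of('scene','jar')[:2]: print(d['conf'],np.array(d['rect']))
q=[.627,-.181]
print('pred base',proj(c2,[*q,.055]),'top',proj(c2,[*q,.14]))
hsv=cv2.cvtColor(sc,cv2.COLOR_RGB2HSV); m=cv2.inRange(hsv,(100,120,30),(130,255,255)); m[:230]=0;m[330:]=0;m[:,:100]=0;m[:,290:]=0
pts=np.argwhere(m)[:,::-1].astype(np.float32); print('stand scene',cv2.boxPoints(cv2.minAreaRect(pts)))
S=np.array([.63,-.161]);X=np.array([.9915,-.13]);Y=np.array([.13,.9915])
for a in (-.07,.07):
  for b in (-.145,.145): print(a,b,proj(c2,[*(S+a*X+b*Y),.045]))
E
```

```text
go [-0.34  0.32  0.87] turn 0.0 at [ 0.6243 -0.1772  0.0608] ang 1.44 tilt [-0.003  0.001 -1.   ]
[-0.2999 -0.25   -2.921 ]
0.89 [189.9 263.5  23.3  43.7]
0.57 [348.1 243.9  75.5  62.5]
pred base [185.5668 275.2941] top [180.1167 254.6118]
stand scene [[124.9096 311.9446]
 [125.4748 249.768 ]
 [262.0453 251.0095]
 [261.4801 313.1862]]
-0.07 -0.145 [134.8457 250.1159]
-0.07 0.145 [262.0064 250.9778]
0.07 -0.145 [123.4036 306.7165]
0.07 0.145 [261.3414 307.9284]
```

Call:
send_rows(motion="1 -0.3 0.2 0.4 0; 1 -0.3 0.2 0.6 0; 1 -0.3 0.2 0.7 0; 1 -0.3 0.2 0.8 0; 1 -0.3 0.2 0.8 0")

```text
clock: 21.75
eef_pos: [0.6271, -0.1811, 0.0537]
tool_rot: [0.752, 0.659, -0.0, -0.0]
ft_force: [-0.3, 0.7, -2.9]
grip_width: 0.0544
grasp_force: 65.1
```

Call:
send_rows(motion="1 0 0 0.1 0; 1 0 0 0.2 0; 1 0 0 0.2 0; 1 0 0 0.2 0")

```text
clock: 22.15
eef_pos: [0.6272, -0.1811, 0.0518]
tool_rot: [0.752, 0.659, -0.0, -0.0]
ft_force: [-0.7, -0.2, -2.6]
grip_width: 0.0547
grasp_force: 65.1
```

Call:
send_rows(motion="1 0 0 0.1 0; 1 0 0 0.2 0; 1 0 0 0.2 0; 1 0 0 0.2 0")

```text
clock: 22.55
eef_pos: [0.6275, -0.1813, 0.0513]
tool_rot: [0.752, 0.659, 0.0, 0.001]
ft_force: [-1.8, 0.7, 6.4]
grip_width: 0.0549
grasp_force: 65.6
```

Call:
send_rows(motion="-0.5 0 0 0 0; -1 0 0 0 0; -1 0 0 0 0; -1 0 0 0 0; -1 0 0 0 0")

```text
clock: 23.05
eef_pos: [0.6272, -0.1812, 0.0497]
tool_rot: [0.752, 0.659, -0.0, -0.0]
ft_force: [-0.2, 0.0, 0.2]
grip_width: 0.0855
grasp_force: 0.0
```

Call:
send_rows(motion="-1 0 0 -2 0; -1 0 0 -5 0; -1 0 0 -10 0; -1 0 0 -15 0; -1 0 0 -19 0")

```text
clock: 23.55
eef_pos: [0.6276, -0.1813, 0.2433]
tool_rot: [0.752, 0.659, 0.001, 0.001]
ft_force: [1.7, -0.9, -0.4]
grip_width: 0.0853
grasp_force: 0.0
```

```bash
python3 - <<'E'
from h import *
np.set_printoptions(precision=4,suppress=True)
o,im=grab('wrist');c=cam('wrist',o)
for t,z in [('jar',.13),('tin',.135)]:
  for d in boxes_of('wrist',t)[:1]: print(t,d['conf'],np.array(d['rect']),onplane(c,d['rect'][:2],z))
print(proj(c,[.628,-.175,.13]))
go(.423,-.077,.25,1.57,o)
E
```

```text
jar 0.59 [252.6 170.   49.1  58. ] [ 0.6273 -0.1728  0.13  ]
tin 0.98 [254.7  81.8  65.7  65.5] [ 0.6412 -0.0846  0.135 ]
[253.5141 171.829 ]
go [  7.67 -21.65  -0.74] turn -0.13 at [ 0.6276 -0.1813  0.2433] ang 1.44 tilt [ 0.003 -0.001 -1.   ]
```

Call:
send_rows(motion="-1 1.5 -4.3 -0.5 -0.03; -1 3 -8.6 -1 -0.06; -1 4.5 -13 -1 -0.1; -1 6 -17.3 -1 -0.13; -1 7.7 -21.6 -1 -0.13")

```text
clock: 24.2
eef_pos: [0.4203, -0.0758, 0.2479]
tool_rot: [0.707, 0.707, -0.001, -0.001]
ft_force: [0.4, 0.4, 1.5]
grip_width: 0.0855
grasp_force: 0.0
```

Call:
send_rows(motion="-1 0 0 0 0; -1 0 0 0 0; -1 0 0 0 0")

```text
clock: 24.5
eef_pos: [0.4238, -0.0769, 0.2494]
tool_rot: [0.707, 0.707, -0.0, 0.0]
ft_force: [0.1, -0.1, -0.0]
grip_width: 0.0852
grasp_force: 0.0
```

```bash
python3 - <<'E'
from h import *
np.set_printoptions(precision=4,suppress=True)
o,im=grab('wrist');c=cam('wrist',o)
hsv=cv2.cvtColor(im,cv2.COLOR_RGB2HSV); m=cv2.inRange(hsv,(40,100,40),(85,255,255))
n,l,s,ce=cv2.connectedComponentsWithStats(m)
for i in range(1,n):
  if s[i,4]>100: print(s[i],ce[i],onplane(c,ce[i],.16),onplane(c,ce[i],.15))
print(proj(c,[.423,-.077,.16]))
go(.423,-.077,.08,1.57,o)
E
```

```text
[238 162  30  34 797] [252.6035 179.2083] [ 0.4222 -0.0726  0.16  ] [ 0.4221 -0.0752  0.15  ]
[253.4384 183.3931]
go [-0.01 -0.08 16.94] turn -0.0 at [ 0.4238 -0.0769  0.2494] ang 1.57 tilt [ 0. -0. -1.]
```

Call:
send_rows(motion="-1 0.1 -0.1 4 0; -1 0.1 -0.1 8 0; -1 0.1 -0.1 11 0; -1 0.1 -0.1 13 0; -1 0.1 -0.1 15 0")

```text
clock: 25.05
eef_pos: [0.4227, -0.0761, 0.098]
tool_rot: [0.708, 0.706, -0.0, -0.001]
ft_force: [-0.3, 0.0, -0.3]
grip_width: 0.0852
grasp_force: 0.0
```

Call:
send_rows(motion="-1 0 0 1 0; -1 0 0 2 0; -1 0 0 2 0; -1 0 0 2 0")

```text
clock: 25.45
eef_pos: [0.4228, -0.0758, 0.0802]
tool_rot: [0.708, 0.707, 0.0, 0.0]
ft_force: [-0.0, -0.6, 0.1]
grip_width: 0.0859
grasp_force: 0.0
```

Call:
send_rows(motion="1 0 0 0 0; 1 0 0 0 0; 1 0 0 0 0; 1 0 0 0 0; 1 0 0 0 0")

```text
clock: 25.95
eef_pos: [0.4225, -0.0757, 0.0805]
tool_rot: [0.707, 0.707, 0.0, 0.0]
ft_force: [-0.4, 0.2, 4.9]
grip_width: 0.0305
grasp_force: 57.8
```

Call:
send_rows(motion="1 0 0 0 0; 1 0 0 0 0; 1 0 0 -0.3 0; 1 0 0 -1 0; 1 0 0 -2.5 0")

```text
clock: 26.45
eef_pos: [0.4203, -0.0753, 0.1039]
tool_rot: [0.707, 0.707, -0.001, -0.002]
ft_force: [-0.3, -0.6, -2.8]
grip_width: 0.0308
grasp_force: 57.7
```

Call:
send_rows(motion="1 0 0 -3 0; 1 0 0 -6 0; 1 0 0 -9 0; 1 0 0 -12 0; 1 0 0 -14.5 0")

```text
clock: 26.95
eef_pos: [0.422, -0.0755, 0.2515]
tool_rot: [0.707, 0.707, 0.0, 0.0]
ft_force: [0.3, -0.7, -2.2]
grip_width: 0.0309
grasp_force: 58.1
```

Call:
send_rows(motion="1 -2.5 2.5 0 0.03; 1 -6 6 0 0.06; 1 -9.5 9.5 0 0.1; 1 -13 13 0 0.13; 1 -16 16 0 0.13")

```text
clock: 27.45
eef_pos: [0.583, -0.2375, 0.2489]
tool_rot: [0.752, 0.659, -0.0, -0.0]
ft_force: [0.7, 0.7, -3.3]
grip_width: 0.0307
grasp_force: 59.0
```

```bash
python3 - <<'E'
from h import *
o=bot.get_obs();go(.617,-.260,.1255,1.44,o);print(o['grip_width'],o['ft_force'])
E
```

```text
go [-1.79  3.68 12.34] turn -0.001 at [ 0.583  -0.2375  0.2489] ang 1.439 tilt [-0.001  0.    -1.   ]
0.030711901023209615 [ 0.67002838  0.68197066 -3.29232883]
```

Call:
send_rows(motion="1 -1 2 0 0; 1 -1.8 3.6 0 0; 1 -1.8 3.6 2 0; 1 -1.8 3.6 5 0; 1 -1.8 3.6 8 0")

```text
clock: 27.95
eef_pos: [0.6153, -0.2584, 0.1683]
tool_rot: [0.752, 0.659, -0.0, -0.0]
ft_force: [0.0, -0.2, -3.1]
grip_width: 0.0307
grasp_force: 60.3
```

Call:
send_rows(motion="1 0 0 1.5 0; 1 0 0 2.8 0; 1 0 0 3.3 0; 1 0 0 3.3 0; 1 0 0 3.3 0")

```text
clock: 28.45
eef_pos: [0.6156, -0.2584, 0.1374]
tool_rot: [0.752, 0.659, 0.0, 0.0]
ft_force: [0.5, -0.3, -2.5]
grip_width: 0.0307
grasp_force: 60.2
```

```bash
python3 - <<'E'
from h import *
np.set_printoptions(precision=4,suppress=True)
o,im=grab('scene');c=cam('scene');go(.617,-.260,.1255,1.44,o);print(o['ft_force'])
for d in boxes_of('scene','bottle')[:2]: print(d['conf'],np.array(d['rect']))
q=o['eef_pos'][:2];print('pred base',proj(c,[*q,.05]),'top',proj(c,[*q,.21]))
E
```

```text
go [-0.14  0.16  1.19] turn -0.0 at [ 0.6156 -0.2584  0.1374] ang 1.44 tilt [ 0.001 -0.    -1.   ]
[ 0.5157 -0.326  -2.5067]
0.73 [195.3 282.2 139.1  60.6]
0.65 [143.4 257.4  35.6  57.4]
pred base [150.1968 275.6464] top [134.4981 234.517 ]
```

Consistent with the stand; lower to contact.

Call:
send_rows(motion="1 0 0 0.4 0; 1 0 0 0.7 0; 1 0 0 0.9 0; 1 0 0 1 0; 1 0 0 1 0")

```text
clock: 29.05
eef_pos: [0.6151, -0.2582, 0.1266]
tool_rot: [0.752, 0.659, -0.0, -0.0]
ft_force: [-0.3, 0.4, -3.6]
grip_width: 0.0311
grasp_force: 60.2
```

Call:
send_rows(motion="1 0 0 0.1 0; 1 0 0 0.2 0; 1 0 0 0.2 0; 1 0 0 0.2 0")

```text
clock: 29.45
eef_pos: [0.6155, -0.2584, 0.1256]
tool_rot: [0.752, 0.659, 0.0, 0.0]
ft_force: [-0.7, 0.3, 0.8]
grip_width: 0.0308
grasp_force: 60.9
```

Call:
send_rows(motion="1 0 0 0.1 0; 1 0 0 0.15 0; 1 0 0 0.15 0; 1 0 0 0.15 0")

```text
clock: 29.85
eef_pos: [0.6155, -0.2584, 0.1256]
tool_rot: [0.752, 0.659, 0.0, 0.001]
ft_force: [-2.9, 2.5, 8.3]
grip_width: 0.0307
grasp_force: 61.8
```

Call:
send_rows(motion="0 0 0 0 0; -0.6 0 0 0 0; -1 0 0 0 0; -1 0 0 0 0; -1 0 0 0 0")

```text
clock: 30.35
eef_pos: [0.6153, -0.2583, 0.1231]
tool_rot: [0.752, 0.659, -0.0, -0.0]
ft_force: [-0.0, -0.2, 0.1]
grip_width: 0.085
grasp_force: 0.0
```

Call:
send_rows(motion="-1 0 0 -2 0; -1 0 0 -5 0; -1 0 0 -9 0; -1 0 0 -13 0; -1 0 0 -17 0")

```text
clock: 30.85
eef_pos: [0.615, -0.2582, 0.295]
tool_rot: [0.752, 0.659, 0.0, 0.0]
ft_force: [1.3, -0.8, 0.1]
grip_width: 0.0851
grasp_force: 0.0
```

```bash
python3 - <<'E'
from h import *
np.set_printoptions(precision=4,suppress=True)
o,im=grab('wrist');c=cam('wrist',o); print(o['eef_pos'],o['ft_force'])
for t,z in [('jar',.13),('tin',.135),('bottle',.205)]:
  for d in boxes_of('wrist',t)[:1]: print(t,d['conf'],np.array(d['rect']),onplane(c,d['rect'][:2],z))
hsv=cv2.cvtColor(im,cv2.COLOR_RGB2HSV); m=cv2.inRange(hsv,(40,100,40),(85,255,255));m[250:]=0
p=np.argwhere(m).mean(0)[::-1]; print('cap',m.sum()/255,p,onplane(c,p,.2))
o,im=grab('scene')
for t in ['basket','jar','tin','bottle','cup','other_bottle']:
  for d in boxes_of('scene',t)[:1]: print(t,d['conf'],np.array(d['rect']))
E
```

```text
[ 0.615  -0.2582  0.295 ] [ 1.288  -0.8151  0.1446]
jar 0.59 [256.1  98.4  44.5  53.7] [ 0.6282 -0.1755  0.13  ]
tin 0.67 [254.9  30.   58.1  54.8] [ 0.636 -0.105  0.135]
bottle 0.93 [253.8 169.2  44.7  57.7] [ 0.6165 -0.2438  0.205 ]
cap 818.0 [254.5452 180.7604] [ 0.6155 -0.2571  0.2   ]
basket 0.65 [348.1 243.1  77.8  60. ]
jar 0.85 [184.4 266.9  30.3  42.1]
tin 0.9 [227.2 267.6  37.3  43.9]
bottle 0.63 [143.5 261.8  30.6  53.3]
cup 0.81 [299.1 196.6  25.9  38.4]
other_bottle 0.6 [164.1 199.2  29.2  52.9]
```

Call:
send_rows(motion="-1 0 0 0 0; -1 0 0 0 0; -1 0 0 0 0")

```text
clock: 31.7
eef_pos: [0.6153, -0.2583, 0.2933]
tool_rot: [0.752, 0.659, -0.0, -0.0]
ft_force: [0.3, 0.4, 0.5]
grip_width: 0.0851
grasp_force: 0.0
```

```bash
python3 -c "
from h import *
print(workorder.job_done())"
```

```text
the job is handed in; nothing more can be done
None
```

The job is handed in at 31.7 s with no verdict returned: the last camera checks showed the basket hanging on both prongs, the bottle and jar standing on the blue stand beside the tin, and nothing else visibly moved; the first grasp at the basket closed on air without touching anything, and the second held.

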